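# Find the loose manifold bolt and hold its keeper open

### The arm

A 6-joint arm with a two-finger parallel gripper is mounted at the origin on the work surface. World frame = base frame: x ahead of the robot, y to its left, z up, the work surface at z = 0. Lengths are in m, angles in degrees, forces in N, time in s.
With the tool pointing down it reaches from about 0.425 to 0.95 m from the base axis. Payload 3.5 kg.
Tool frame: the origin (TCP) lies at the very end of the fingers, on their centre line; the grasp point (between the pads) lies arm.grasp_offset behind it (arm.grasp_offset is the distance from the TCP to the grasp point, in m); y points along the fingers, x is the direction in which the jaws open and shut, and the axes are right-handed (so a half turn about y gives the same grasp; the last joint's range is limited). The gripper opens to 85 mm and grips with 20 to 120 N. Pads are 22 mm wide; open, the fingers measure 114 mm over their backs; the gripper's body (76 mm by 85 mm) begins 54 mm behind the grasp point. The pads swing forward as they close: fully open they stand 13 mm farther back than shut.
Start: joints at [-71.906, 16.404, 90.338, -0, 73.258, -8.594], TCP at [0.303, -0.603, 0.231] pointing down, gripper open.
Joint ranges: [-158.93, 158.93], [-51.34, 127.21], [12.03, 142.37], [-87.48, 267.48], [13.55, 161.25], [-162.69, 162.69]. Speed limits (degrees/s): [159.86, 159.86, 180, 180, 180, 180].

### API

Orientations are given as a 3x3 rotation matrix whose columns are the frame's x, y, z axes.
In Python, from workcell import arm gives the robot as it stands.
- The arm moves only by the tool send_rows, never from a script. Its arguments are lists of equal length, an entry for each row: "translation": the shift along the tool's x, y, z in mm, a list of three; "yaw": the turn about the tool's y in degrees. A call has 1 to 12 rows; each row shifts and turns the pose as measured when the row begins, along the tool's axes as they then stand; what a row does not reach is not made up. A row lasts 1/12 s, in which the tool goes at most 41.7 mm and 7.16 degrees, less where a joint would pass 70% of its speed; a pose out of reach is approached as far as the arm can. A call with a gripper value outside its range is refused whole. "gripper" is the closure in counts, from 0 (fully open) to 255 (shut), set as the call begins (left out, the last holds). The fingers move at their own pace and stop on an object; the grip force is fixed at half the most. Time passes only in rows, so rows that do not move let the fingers close. It gives the time, the measured TCP pose, the force and the opening at its end, in the units of the state.
- arm.observe(): the state, without advancing time (a new reading comes with each control period).
- arm.grab_frame(name): name is "scene" or "side" or "wrist"; returns a dict with "color" (420x560x3 uint8, blue, green, red), "z_map" (420x560 float32, m along the optical axis (not along the pixel's ray), 0 where there is no reading), "mtx" (3x3 intrinsics, pixels), "T" (4x4, takes a point from camera to world coordinates). Camera axes: x right, y down, z forward; pixel columns grow to the right and rows downward; lengths in m; the calibration is good to about 2 mm. A picture is of the moment at which its call begins.
- arm.close_job(): hands the job in, once; it reports no verdict.
The state is a dict: "t": time; "qpos": joint angles; "joint_vel": joint speeds; "joint_torque": joint torques, N m; "tool_pos": TCP position; "tcp_rot": TCP orientation; "force": force on the tool from outside, world axes, zero at the start; "ft_torque": the same for the moment, N m; "finger_gap": opening from 0.0 (shut) to 1.0 (fully open).
Only numpy, scipy, OpenCV 4.12 (cv2) and the standard library are available. Lean on these libraries where they do the work, as an engineer would, in place of code of your own. Each camera call takes 0.05 s, during which the arm holds its last target.

### The job

One of the three bolts on the manifold block has worked loose: tap the bolt heads down until you find the one that sinks. Then take the tongue of the hinged keeper round that bolt, lift it at least 40 degrees and finish while still holding it up in the fingers, so that I can get a spanner on the bolt. Do not lift any keeper whose bolt has not sunk, and leave the bottle, beaker and spanner where they are.

Things in the scene. Friction and masses are not known exactly. Their poses are not given: they have to be found in the camera images.
- manifold: aluminium manifold block screwed to the bench: 80 mm (its x) by 300 mm (its y) by 70 mm high, origin under its centre, z up; its -x side is the front, roughly towards the robot. Three bolts stand on its top on its centre line, at y = +90, 0 and -90 mm, each under its own keeper. Lugs and barbs reach 30 mm past each end.
- bolt_a_top (a point): centre of the top of the left (+y of the block) bolt's dark steel hex head; the head is 22 mm wide over its corners, 20 mm high, and stands 90 mm above the bench before it is tapped, 13.5 mm above the flat of the keeper round it
- bolt_a (a joint): how far the left (+y of the block) bolt has sunk, m: 0 at the start for all three. Exactly one of the three bolts, unknown which, is loose: pushed down with more than about 2 N it sinks 6 mm to a hard stop and stays down (0.006). The two tight ones do not give (under 1 mm).
- keeper_a_grip (a point): point to grip on the left (+y of the block) keeper, mid-section of its tongue, 14 mm from the tip. The straight steel tongue is 14 mm wide (along the block's y), 10 mm thick, sticks out 52 mm beyond the block's front face, free all round, 77.5 mm above the bench when shut. The point lies 111 mm in front of the hinge line and 3 mm above it when shut
- keeper_a_hinge (a point): middle of the left (+y of the block) keeper's hinge line, which runs along the block's y, 74.5 mm above the bench, 33 mm behind the bolts. The keeper is a bare steel frame 46 mm wide and 4 mm thick, lying on the block round the bolt head (opening 30 mm wide), with a tongue to the front
- keeper_a (a joint): angle of the left (+y of the block) keeper, rad: 0 lying shut, grows as the tongue is lifted up and back, stop at 1.3; its weight (80 g) and a light spring drop it shut when let go (about 0.6 N at the tongue lifts and holds it)
- bolt_b_top (a point): centre of the top of the middle bolt's dark steel hex head; the head is 22 mm wide over its corners, 20 mm high, and stands 90 mm above the bench before it is tapped, 13.5 mm above the flat of the keeper round it
- bolt_b (a joint): how far the middle bolt has sunk, m: 0 at the start for all three. Exactly one of the three bolts, unknown which, is loose: pushed down with more than about 2 N it sinks 6 mm to a hard stop and stays down (0.006). The two tight ones do not give (under 1 mm).
- keeper_b_grip (a point): point to grip on the middle keeper, mid-section of its tongue, 14 mm from the tip. The straight steel tongue is 14 mm wide (along the block's y), 10 mm thick, sticks out 52 mm beyond the block's front face, free all round, 77.5 mm above the bench when shut. The point lies 111 mm in front of the hinge line and 3 mm above it when shut
- keeper_b_hinge (a point): middle of the middle keeper's hinge line, which runs along the block's y, 74.5 mm above the bench, 33 mm behind the bolts. The keeper is a bare steel frame 46 mm wide and 4 mm thick, lying on the block round the bolt head (opening 30 mm wide), with a tongue to the front
- keeper_b (a joint): angle of the middle keeper, rad: 0 lying shut, grows as the tongue is lifted up and back, stop at 1.3; its weight (80 g) and a light spring drop it shut when let go (about 0.6 N at the tongue lifts and holds it)
- bolt_c_top (a point): centre of the top of the right (-y of the block) bolt's dark steel hex head; the head is 22 mm wide over its corners, 20 mm high, and stands 90 mm above the bench before it is tapped, 13.5 mm above the flat of the keeper round it
- bolt_c (a joint): how far the right (-y of the block) bolt has sunk, m: 0 at the start for all three. Exactly one of the three bolts, unknown which, is loose: pushed down with more than about 2 N it sinks 6 mm to a hard stop and stays down (0.006). The two tight ones do not give (under 1 mm).
- keeper_c_grip (a point): point to grip on the right (-y of the block) keeper, mid-section of its tongue, 14 mm from the tip. The straight steel tongue is 14 mm wide (along the block's y), 10 mm thick, sticks out 52 mm beyond the block's front face, free all round, 77.5 mm above the bench when shut. The point lies 111 mm in front of the hinge line and 3 mm above it when shut
- keeper_c_hinge (a point): middle of the right (-y of the block) keeper's hinge line, which runs along the block's y, 74.5 mm above the bench, 33 mm behind the bolts. The keeper is a bare steel frame 46 mm wide and 4 mm thick, lying on the block round the bolt head (opening 30 mm wide), with a tongue to the front
- keeper_c (a joint): angle of the right (-y of the block) keeper, rad: 0 lying shut, grows as the tongue is lifted up and back, stop at 1.3; its weight (80 g) and a light spring drop it shut when let go (about 0.6 N at the tongue lifts and holds it)
- bottle: glass bottle with blue cap, 68 mm across, 130 mm high, standing beyond the block's left end; origin under its centre; bystander
- beaker: glass beaker, 66 mm across, 85 mm high, standing beyond the block's right end; origin under its centre; bystander
- spanner: steel spanner 170 mm long lying on the bench behind the block; bystander

How it is judged:
By the outcome, as a careful person would: the job done as asked, in the order asked, and still so for the second after the job is handed in, while the arm keeps its last pose, push and grip.
It also fails if it takes over 48 s, if anything falls off the work surface, if the arm or the gripper's body presses on something with over 40 N, if the wrist force passes 120 N, or if a joint passes its speed limit or range.

## Working session

There is one attempt and no reset: what is moved stays moved. The work goes in short steps, Python scripts to look and compute and a tool call to move; the robot and the scene stay as the last step left them, time stands still between calls to the robot, and variables do not carry over. Pictures are saved under pics/ and viewed, and the job is handed in when it is done.

Besides the shell and the picture viewer there is one more tool, called as a command line: name --pt "numbers of a row" for each row, then --argument value for the rest. send_rows: Moves the arm, as the interface text tells. Its arguments: {"type":"object","properties":{"translation":{"type":"array","items":{"type":"array","items":{"type":"number"}}},"yaw":{"type":"array","items":{"type":"number"}},"gripper":{"type":"number"}},"required":["translation","yaw"]}

```bash
mkdir -p pics; ls; python3 - <<'E'
from workcell import arm
import cv2
s=arm.observe(); print(s, arm.grasp_offset)
for n in ["scene","side"]:
    f=arm.grab_frame(n); cv2.imwrite(f"pics/{n}0.png",f["color"]); print(n,f["mtx"].tolist(),f["T"].round(3).tolist())
E
```

```text
pics
{'t': 0.0, 'qpos': array([-7.19051651e+01,  1.64555491e+01,  9.04230946e+01,  5.19447997e-04,
        7.32569454e+01, -8.59392169e+00]), 'joint_vel': array([ 0.01260681, -0.02334287, -0.00492231, -0.03538762,  0.05946693,
       -0.0037013 ]), 'joint_torque': array([-1.45182912e-04, -4.05985057e+01, -2.92622674e+01, -1.72472337e-04,
        5.85464193e-03,  2.83941191e-07]), 'tool_pos': array([ 0.30300014, -0.60244138,  0.22991992]), 'tcp_rot': array([[ 4.49140487e-01, -7.26752505e-04,  8.93460852e-01],
       [-8.93458087e-01,  2.25213337e-03,  4.49140929e-01],
       [-2.33860730e-03, -9.99997200e-01,  3.62201377e-04]]), 'force': array([ 0.52848565,  0.57882598, -0.15455481]), 'ft_torque': array([0.05322023, 0.03845838, 0.00561123]), 'finger_gap': 1.0014623636005726} 0.0187
scene [[394.9423554088306, 0.0, 290.4631122078146], [0.0, 394.9423554088306, 212.09696643143462], [0.0, 0.0, 1.0]] [[0.027, 0.648, -0.761, 1.241], [1.0, -0.011, 0.026, -0.0], [0.009, -0.762, -0.648, 0.6], [0.0, 0.0, 0.0, 1.0]]
side [[380.3592687762091, 0.0, 276.48786746224266], [0.0, 380.3592687762091, 206.28794436385695], [0.0, 0.0, 1.0]] [[0.917, -0.249, 0.311, 0.363], [-0.398, -0.607, 0.688, -0.575], [0.018, -0.754, -0.656, 0.693], [0.0, 0.0, 0.0, 1.0]]
```

View pics/scene0.png

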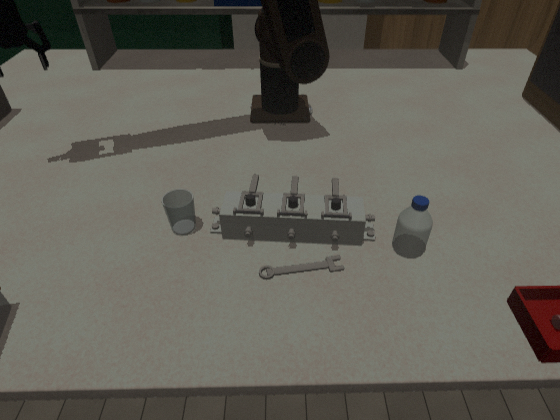

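View pics/side0.png

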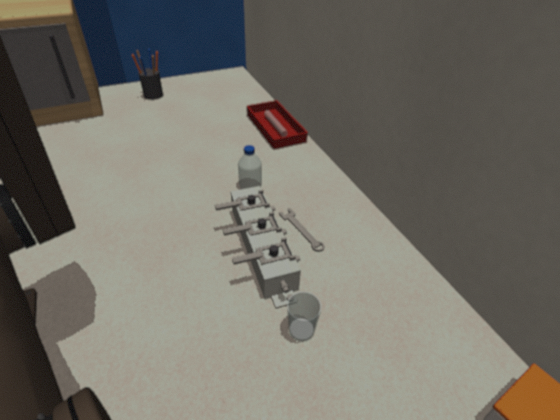

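The scene view looks back at the robot. The bolt heads are near (250,201), (293,203) and (336,205), so c, b, a from left to right. The tongues point up in the image, towards the robot. In the side view the bolts are at (274,252), (262,224) and (251,200). Next I'll find the dark heads by mask and cast rays.

```bash
cat > h.py <<'E'
import numpy as np, cv2
from workcell import arm
def ray(f,u,v,z):
    K,T=f["mtx"],f["T"]; d=T[:3,:3]@np.linalg.inv(K)@[u,v,1]; o=T[:3,3]
    return o+d*(z-o[2])/d[2]
def tri(fa,pa,fb,pb):
    A=[];o=[]
    P=[]
    for f in(fa,fb):
        Ti=np.linalg.inv(f["T"]); P.append(f["mtx"]@Ti[:3])
    X=cv2.triangulatePoints(P[0],P[1],np.array(pa,float).reshape(2,1),np.array(pb,float).reshape(2,1))
    return (X[:3]/X[3]).ravel()
E
python3 - <<'E'
from h import *
S=arm.grab_frame("scene");D=arm.grab_frame("side")
np.savez("f0.npz",**{"S"+k:v for k,v in S.items()},**{"D"+k:v for k,v in D.items()})
for n,f,(x0,x1,y0,y1) in [("scene",S,(205,385,165,255)),("side",D,(205,315,180,310))]:
    c=f["color"][y0:y1,x0:x1]; g=c.max(2)
    m=(g<70).astype(np.uint8)
    nn,l,st,ce=cv2.connectedComponentsWithStats(m)
    for i in range(1,nn):
        if st[i,4]>12: 
            u,v=ce[i]+[x0,y0]; print(n,st[i]+[x0,y0,0,0,0],(round(u,1),round(v,1)),ray(f,u,v,.085).round(4))
    k=4 if n=="scene" else 4
    cv2.imwrite(f"pics/{n}_z.png",cv2.resize(c,None,fx=k,fy=k,interpolation=cv2.INTER_CUBIC))
E
```

```text
scene [244 190  15  17 133] (np.float64(250.4), np.float64(198.8)) [ 0.5925 -0.0622  0.085 ]
scene [287 193  14  16 126] (np.float64(292.8), np.float64(200.9)) [0.6008 0.0262 0.085 ]
scene [329 193  14  18 130] (np.float64(335.5), np.float64(202.5)) [0.6076 0.1147 0.085 ]
scene [ 219  210  146   35 3490] (np.float64(292.1), np.float64(228.4)) [0.6849 0.0222 0.085 ]
scene [366 219   9   2  16] (np.float64(370.4), np.float64(219.4)) [0.6617 0.1776 0.085 ]
side [248 196   7   9  53] (np.float64(251.0), np.float64(199.8)) [0.6021 0.1076 0.085 ]
side [232 206   9  19  62] (np.float64(236.2), np.float64(214.8)) [0.5503 0.0694 0.085 ]
side [258 219   8  10  65] (np.float64(261.5), np.float64(223.6)) [0.5945 0.0185 0.085 ]
side [240 230  12  22  86] (np.float64(245.7), np.float64(240.8)) [ 0.5421 -0.0192  0.085 ]
side [270 246   8  11  74] (np.float64(273.5), np.float64(250.9)) [ 0.5868 -0.07    0.085 ]
side [250 259  14  33 134] (np.float64(257.8), np.float64(273.3)) [ 0.5336 -0.1137  0.085 ]
```

View pics/scene_z.png

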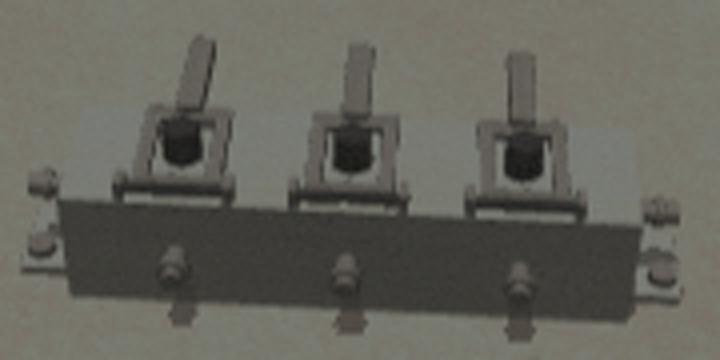

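View pics/side_z.png

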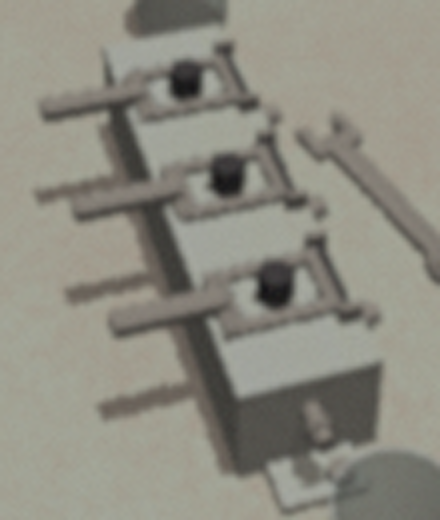

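```bash
python3 - <<'E'
from h import *
z=np.load("f0.npz"); S={k[1:]:z[k] for k in z if k[0]=="S"}; D={k[1:]:z[k] for k in z if k[0]=="D"}
P=[]
for n,a,b in [("a",(335.5,202.5),(251,199.8)),("b",(292.8,200.9),(261.5,223.6)),("c",(250.4,198.8),(273.5,250.9))]:
    X=tri(S,a,D,b); print(n,X.round(4), ray(S,*a,.084).round(4), ray(D,*b,.084).round(4)); P.append((ray(S,*a,.084)+ray(D,*b,.084))/2)
P=np.array(P); e=P[0]-P[2]; print(np.linalg.norm(e),P.round(4))
ang=np.degrees(np.arctan2(-e[0],e[1])); print("yaw",ang)
# tongue tips by top-surface corners (scene: tip end centre), z=.0825
for u,v in [(335.2,178.3),(295.3,175.8),(255.5,174.5)]: print("tipS",ray(S,u,v,.0825).round(4))
for u,v in [(215.8,206.5),(223.8,231.5),(233,259.8)]: print("tipD",ray(D,u,v,.0825).round(4))
r=np.radians(ang);x=np.array([np.cos(r),np.sin(r)])
for p in P: print("pred tip",p[:2]-x*.092,"grip",p[:2]-x*.078)
# block top corners from scene: back edge
for u,v in [(205+57/4,165+201/4),(205+641/4,165+225/4)]: print("back top corner",ray(S,u,v,.07).round(4))
E
```

```text
a [0.6036 0.1146 0.0806] [0.6063 0.1148 0.084 ] [0.6025 0.1089 0.084 ]
b [0.5961 0.0254 0.0799] [0.5996 0.0263 0.084 ] [0.5949 0.0195 0.084 ]
c [ 0.5881 -0.064   0.0802] [ 0.5911 -0.0623  0.084 ] [ 0.5872 -0.0692  0.084 ]
0.17828863859993868 [[ 0.6044  0.1119  0.084 ]
 [ 0.5972  0.0229  0.084 ]
 [ 0.5892 -0.0658  0.084 ]]
yaw -4.9018880885995095
tipS [0.5181 0.1243 0.0825]
tipS [0.507  0.0349 0.0825]
tipS [ 0.5006 -0.0554  0.0825]
tipD [0.515  0.1192 0.0825]
tipD [0.507  0.0294 0.0825]
tipD [ 0.4994 -0.0584  0.0825]
pred tip [0.51273973 0.11972249] grip [0.52668852 0.11852619]
pred tip [0.50555983 0.03074646] grip [0.51950862 0.02955016]
pred tip [ 0.49750501 -0.05791406] grip [ 0.5114538  -0.05911036]
back top corner [ 0.6266 -0.1249  0.07  ]
back top corner [0.6501 0.1713 0.07  ]
```

send_rows --pt "0 0 0" --pt "0 0 0" --pt "0 0 0" --pt "0 0 0" --pt "0 0 0" --pt "0 0 0" --yaw '[6.5, 6.5, 6.5, 6.5, 5.6, 0]' --gripper 255

```text
t: 0.7
tool_pos: [0.3027, -0.6015, 0.2278]
tcp_rot: [[-0.112, -0.002, 0.994], [-0.994, 0.006, -0.112], [-0.005, -1.0, -0.002]]
force: [0.3, 0.2, 0.1]
finger_gap: 0.144
```

```bash
cat >> h.py <<'E'
def go(p):
    s=arm.observe();R=s["tcp_rot"];p=np.array(p)
    print("tcp",s["tool_pos"].round(4),"xang",np.degrees(np.arctan2(R[1,0],R[0,0])).round(2),"F",s["force"].round(1),"gap",round(s["finger_gap"],3),"t",s["t"])
    print("tool mm",(R.T@(p-s["tool_pos"])*1e3).round(1))
E
python3 -c "
from h import *
go([.586,-.064,.2])"
```

```text
tcp [ 0.3027 -0.6015  0.2278] xang -96.42 F [0.3 0.2 0.1] gap 0.144 t 0.7
tool mm [-565.7   30.3  221.5]
```

send_rows --pt "-37 0 15" --pt "-37 0 15" --pt "-37 0 15" --pt "-37 0 15" --pt "-37 0 15" --pt "-37 0 15" --pt "-37 0 15" --pt "-37 0 15" --pt "-37 0 15" --pt "-37 0 15" --pt "-37 0 15" --pt "-37 0 15" --yaw '[-1.5, 0, 0, 0, 0, 0, 0, 0, 0, 0, 0, 0]'

```text
t: 1.7
tool_pos: [0.5184, -0.1617, 0.2269]
tcp_rot: [[-0.065, -0.002, 0.998], [-0.998, 0.004, -0.065], [-0.004, -1.0, -0.002]]
force: [0.7, -0.5, -0.3]
finger_gap: -0.002
```

```bash
python3 -c "
from h import *
print(arm.observe()['tcp_rot'].round(3))
go([.586,-.064,.2])"
```

```text
[[-0.065 -0.002  0.998]
 [-0.998  0.004 -0.065]
 [-0.004 -1.    -0.002]]
tcp [ 0.5184 -0.1617  0.2269] xang -93.75 F [ 0.7 -0.5 -0.3] gap -0.002 t 1.7
tool mm [-101.9   27.1   61.1]
```

send_rows --pt "-34 9 20" --pt "-34 9 20" --pt "-34 9 20" --pt "0 0 0" --pt "0 0 0" --yaw '[1.1, 0, 0, 0, 0]'

```text
t: 2.12
tool_pos: [0.5893, -0.0528, 0.2008]
tcp_rot: [[-0.062, 0.003, 0.998], [-0.998, 0.004, -0.062], [-0.004, -1.0, 0.002]]
force: [-0.1, -0.5, -0.2]
finger_gap: 0.001
```

```bash
python3 -c "
from h import *
go([.588,-.065,.095])
for n in ['wrist','side']:
  f=arm.grab_frame(n);cv2.imwrite(f'pics/{n}1.png',f['color']); np.savez(f'{n}1.npz',**f)
  print(f['T'].round(3))
"
```

```text
tcp [ 0.5893 -0.0528  0.2008] xang -93.53 F [-0.1 -0.5 -0.2] gap 0.001 t 2.1167
tool mm [ 12.8 105.8  -0.8]
[[-0.063 -0.958 -0.281  0.66 ]
 [-0.998  0.06   0.021 -0.058]
 [-0.003  0.282 -0.959  0.344]
 [ 0.     0.     0.     1.   ]]
[[ 0.917 -0.249  0.311  0.363]
 [-0.398 -0.607  0.688 -0.575]
 [ 0.018 -0.754 -0.656  0.693]
 [ 0.     0.     0.     1.   ]]
```

View pics/wrist1.png

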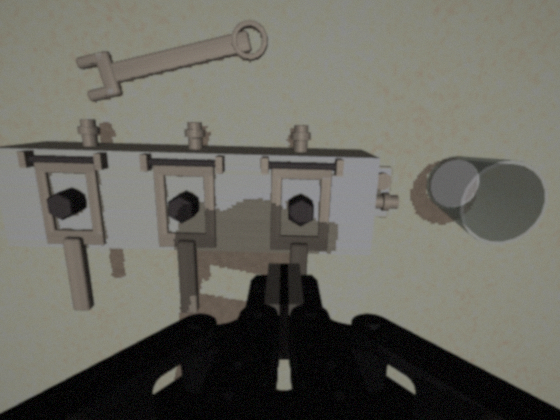

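The wrist view shows all three heads at about (66,203), (183,207) and (301,209), with the spanner at the top and the beaker on the right. I'll zoom in to refine these.

```bash
python3 - <<'E'
from h import *
f=dict(np.load("wrist1.npz")); g=f["color"].max(2)
m=(g<48).astype(np.uint8)[180:230,30:330]
nn,l,st,ce=cv2.connectedComponentsWithStats(m)
for i in range(1,nn):
    if st[i,4]>100: print(st[i]+[30,180,0,0,0],(ce[i]+[30,180]).round(1),ray(f,*(ce[i]+[30,180]),.084).round(4))
cv2.imwrite("pics/w1z.png",cv2.resize(f["color"][150:320,20:350],None,fx=2.4,fy=2.4,interpolation=cv2.INTER_CUBIC)*1)
E
```

```text
[ 57 189  29  29 441] [ 73.2 200.5] [0.6068 0.1053 0.084 ]
[170 192  29  30 487] [186.6 206.4] [0.5968 0.0203 0.084 ]
[289 195  24  31 234] [298.1 206.2] [ 0.5918 -0.0641  0.084 ]
```

View pics/w1z.png

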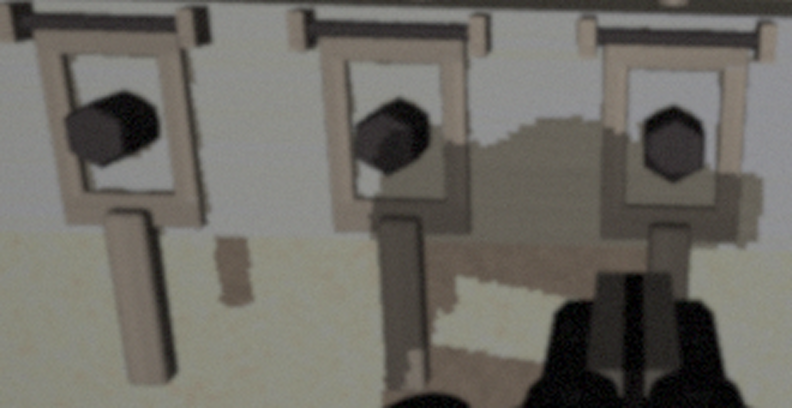

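```bash
python3 - <<'E'
from h import *
f=dict(np.load("wrist1.npz"))
P=[ray(f,20+u/2.4,150+v/2.4,.09) for u,v in [(96,136),(382,141),(673,149)]]
for p in P: print(p.round(4))
e=P[0]-P[2];print(np.linalg.norm(e),np.degrees(np.arctan2(-e[0],e[1])))
go([.5885,-.0650,.095])
go([P[2][0],P[2][1],.095])
E
```

```text
[0.604  0.1124 0.09  ]
[0.5969 0.0242 0.09  ]
[ 0.5887 -0.0655  0.09  ]
0.1785396896277849 -4.899047762029018
tcp [ 0.5887 -0.0542  0.2009] xang -93.73 F [-0.1  0.1  0. ] gap 0.003 t 2.2167
tool mm [ 11.3 105.9   0.3]
tcp [ 0.5887 -0.0542  0.2009] xang -93.73 F [-0.1  0.1  0. ] gap 0.003 t 2.2167
tool mm [ 11.8 105.9   0.6]
```

send_rows --pt "6 25 0" --pt "6 25 0" --pt "0 25 0" --pt "0 22 0" --pt "0 0 0" --pt "0 0 0" --yaw '[1.1, 0, 0, 0, 0, 0]'

```text
t: 2.72
tool_pos: [0.5885, -0.0761, 0.1069]
tcp_rot: [[-0.091, 0.012, 0.996], [-0.996, -0.001, -0.091], [-0.0, -1.0, 0.012]]
force: [0.1, -0.0, 0.8]
finger_gap: -0.007
```

```bash
python3 -c "
from h import *
go([.5887,-.0655,.091])"
```

```text
tcp [ 0.5885 -0.0761  0.1069] xang -95.22 F [ 0.1 -0.   0.8] gap -0.007 t 2.7167
tool mm [-10.6  15.9  -1. ]
```

send_rows --pt "-5 4 -1" --pt "-4 4 0" --pt "0 2 0" --pt "0 0 0" --pt "0 0 0" --yaw '[0, 0, 0, 0, 0]'

```text
t: 3.13
tool_pos: [0.5909, -0.0692, 0.1025]
tcp_rot: [[-0.093, 0.021, 0.995], [-0.996, -0.004, -0.093], [0.002, -1.0, 0.021]]
force: [-0.0, -0.2, 0.3]
finger_gap: -0.001
```

```bash
python3 -c "
from h import *
go([.5887,-.0655,.091])"
```

```text
tcp [ 0.5909 -0.0692  0.1025] xang -95.34 F [-0.  -0.2  0.3] gap -0.001 t 3.1333
tool mm [-3.5 11.5 -2.8]
```

send_rows --pt "-4 4 -2" --pt "-2 4 -2" --pt "0 4 0" --pt "0 4 0" --pt "0 0 0" --yaw '[0, 0, 0, 0, 0]'

```text
t: 3.55
tool_pos: [0.59, -0.0623, 0.0902]
tcp_rot: [[-0.091, 0.026, 0.995], [-0.996, -0.006, -0.091], [0.003, -1.0, 0.027]]
force: [0.6, 0.4, 0.0]
finger_gap: -0.002
```

```bash
python3 -c "
from h import *
go([.5887,-.0655,.09])"
```

```text
tcp [ 0.59   -0.0623  0.0902] xang -95.24 F [0.6 0.4 0. ] gap -0.002 t 3.55
tool mm [ 3.3  0.2 -1. ]
```

Now I push down gently.

send_rows --pt "1 3 0" --pt "1 3 0" --yaw '[0, 0]'

```text
t: 3.72
tool_pos: [0.5904, -0.0625, 0.0896]
tcp_rot: [[-0.091, 0.023, 0.996], [-0.996, -0.001, -0.091], [-0.001, -1.0, 0.023]]
force: [-9.4, 4.3, 20.6]
finger_gap: -0.002
```

send_rows --pt "0 2 0" --pt "0 0 0" --yaw '[0, 0]'

```text
t: 3.88
tool_pos: [0.5905, -0.0622, 0.0905]
tcp_rot: [[-0.09, 0.021, 0.996], [-0.996, -0.001, -0.09], [-0.001, -1.0, 0.021]]
force: [-0.3, -0.3, 0.2]
finger_gap: -0.003
```

Bolt c held at z = 0.0896 under 20 N, so it is tight. On to b.

send_rows --pt "0 -15 0" --pt "-10 -5 0" --pt "-25 0 0" --pt "-25 0 0" --pt "-20 0 -1" --pt "-4 0 0" --pt "0 0 0" --pt "0 0 0" --yaw '[0, 0, 0, 0, 0, 0, 0, 0]'

```text
t: 4.55
tool_pos: [0.596, 0.027, 0.1069]
tcp_rot: [[-0.092, 0.02, 0.996], [-0.996, -0.0, -0.092], [-0.002, -1.0, 0.02]]
force: [-0.6, -0.8, 0.6]
finger_gap: 0.002
```

```bash
python3 -c "
from h import *
go([.5969,.0242,.09])"
```

```text
tcp [0.596  0.027  0.1069] xang -95.29 F [-0.6 -0.8  0.6] gap 0.002 t 4.55
tool mm [ 2.8 16.9  0.9]
```

send_rows --pt "2 5 0" --pt "1 5 0" --pt "0 4 0" --pt "0 2 0" --pt "0 0 0" --yaw '[0, 0, 0, 0, 0]'

```text
t: 4.97
tool_pos: [0.5962, 0.0213, 0.0899]
tcp_rot: [[-0.097, 0.019, 0.995], [-0.995, 0.001, -0.097], [-0.003, -1.0, 0.019]]
force: [-0.4, 1.6, 3.1]
finger_gap: -0.002
```

send_rows --pt "0 3 0" --pt "0 3 0" --yaw '[0, 0]'

```text
t: 5.13
tool_pos: [0.5964, 0.0213, 0.0896]
tcp_rot: [[-0.099, 0.014, 0.995], [-0.995, 0.004, -0.099], [-0.005, -1.0, 0.014]]
force: [-9.0, 3.4, 18.2]
finger_gap: -0.003
```

b is tight as well, holding at 18 N. Next I tap a.

send_rows --pt "0 -15 0" --pt "-10 -5 0" --pt "-25 0 0" --pt "-25 0 0" --pt "-20 0 -1" --pt "-6 0 0" --pt "0 0 0" --pt "0 0 0" --yaw '[0, 0, 0, 0, 0, 0, 0, 0]'

```text
t: 5.8
tool_pos: [0.6047, 0.1084, 0.1094]
tcp_rot: [[-0.105, 0.016, 0.994], [-0.994, 0.003, -0.105], [-0.005, -1.0, 0.015]]
force: [-0.5, 0.5, -0.9]
finger_gap: -0.002
```

```bash
python3 -c "
from h import *
go([.604,.1128,.09])"
```

```text
tcp [0.6047 0.1084 0.1094] xang -96.03 F [-0.5  0.5 -0.9] gap -0.002 t 5.8
tool mm [-4.2 19.4 -1.5]
```

send_rows --pt "-4 5 -1" --pt "-2 5 0" --pt "0 5 0" --pt "0 3 0" --pt "0 0 0" --yaw '[-0.8, 0, 0, 0, 0]'

```text
t: 6.22
tool_pos: [0.6043, 0.1119, 0.0882]
tcp_rot: [[-0.094, 0.014, 0.995], [-0.996, 0.003, -0.094], [-0.004, -1.0, 0.014]]
force: [-0.4, 0.4, 1.6]
finger_gap: 0.007
```

send_rows --pt "0 3 0" --pt "0 3 0" --yaw '[0, 0]'

```text
t: 6.38
tool_pos: [0.6048, 0.1116, 0.0839]
tcp_rot: [[-0.095, 0.014, 0.995], [-0.995, 0.003, -0.095], [-0.005, -1.0, 0.013]]
force: [-8.8, 0.4, 19.1]
finger_gap: 0.004
```

Bolt a sank to z = 0.0839 under 19 N, which is the 6 mm stop, so a is the loose one. Now I rise, back off to above its tongue and open the jaws.

send_rows --pt "0 -15 0" --pt "0 -15 0" --pt "0 -10 -15" --pt "0 0 -25" --pt "0 0 -25" --pt "0 0 -10" --pt "0 0 0" --pt "0 0 0" --yaw '[0, 0, 0, 0, 0, 0, 0, 0]' --gripper 110

```text
t: 7.05
tool_pos: [0.5287, 0.1163, 0.1244]
tcp_rot: [[-0.097, 0.017, 0.995], [-0.995, 0.001, -0.097], [-0.003, -1.0, 0.016]]
force: [0.7, 0.1, -0.5]
finger_gap: 0.571
```

```bash
python3 - <<'E'
from h import *
go([.5263,.1195,.115])
f=arm.grab_frame("wrist");cv2.imwrite("pics/wrist2.png",f["color"]);np.savez("wrist2.npz",**f)
E
```

```text
tcp [0.5287 0.1163 0.1244] xang -95.56 F [ 0.7  0.1 -0.5] gap 0.571 t 7.05
tool mm [-2.9  9.4 -2.8]
```

View pics/wrist2.png

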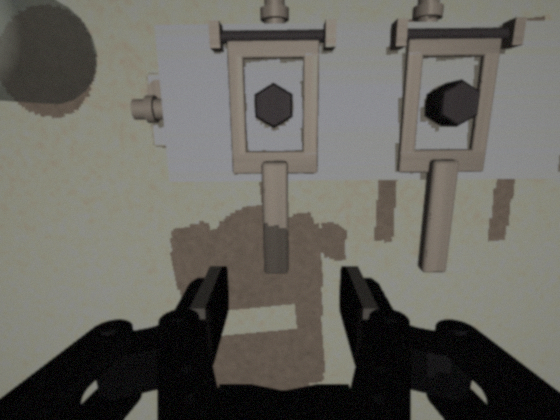

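The wrist view shows keeper a straight ahead, with its tongue from (275,163) to its tip at (276,273) and bolt a at (273,105). The jaws are open either side of it.

```bash
python3 - <<'E'
from h import *
f=dict(np.load("wrist2.npz"))
b=ray(f,273,105,.084);t=ray(f,276,272,.0825);r=ray(f,275,163,.0825)
print(b.round(4),t.round(4),r.round(4),np.linalg.norm(b[:2]-t[:2]))
x=(b-t)[:2];x/=np.linalg.norm(x);print("ang",np.degrees(np.arctan2(x[1],x[0])))
g=t[:2]+x*.014;print("grip",g)
go([.5265,.1195,.059])
E
```

```text
[0.604  0.1136 0.084 ] [0.5137 0.1216 0.0825] [0.5752 0.1157 0.0825] 0.09063440811856831
ang -5.049144259639179
grip [0.52766631 0.12036577]
tcp [0.5289 0.1163 0.1243] xang -95.56 F [-0.1  0.9 -0. ] gap 0.569 t 7.1
tool mm [-2.8 65.2 -3.7]
```

send_rows --pt "-4 8 -4" --pt "-1 15 -1" --pt "0 15 0" --pt "0 12 0" --pt "0 8 0" --pt "0 4 0" --pt "0 0 0" --pt "0 0 0" --yaw '[-0.5, 0, 0, 0, 0, 0, 0, 0]'

```text
t: 7.77
tool_pos: [0.5309, 0.1223, 0.057]
tcp_rot: [[-0.088, 0.019, 0.996], [-0.996, 0.001, -0.088], [-0.003, -1.0, 0.019]]
force: [-0.1, 0.3, 0.2]
finger_gap: 0.571
```

```bash
python3 - <<'E'
from h import *
go([.527,.12,.059])
E
```

```text
tcp [0.5309 0.1223 0.057 ] xang -95.02 F [-0.1  0.3  0.2] gap 0.571 t 7.7667
tool mm [ 2.6 -2.1 -3.6]
```

send_rows --pt "3 -2 -4" --pt "1 0 -2" --pt "0 0 0" --pt "0 0 0" --yaw '[0, 0, 0, 0]'

```text
t: 8.1
tool_pos: [0.5255, 0.1185, 0.061]
tcp_rot: [[-0.087, 0.023, 0.996], [-0.996, 0.001, -0.087], [-0.003, -1.0, 0.023]]
force: [0.3, -0.4, 0.7]
finger_gap: 0.571
```

```bash
python3 - <<'E'
from h import *
go([.527,.12,.059])
E
```

```text
tcp [0.5255 0.1185 0.061 ] xang -95.02 F [ 0.3 -0.4  0.7] gap 0.571 t 8.1
tool mm [-1.6  2.1  1.3]
```

send_rows --pt "-1.5 3 1" --pt "0 0 0" --pt "0 0 0" --pt "0 0 0" --pt "0 0 0" --pt "0 0 0" --pt "0 0 0" --pt "0 0 0" --pt "0 0 0" --yaw '[0, 0, 0, 0, 0, 0, 0, 0, 0]' --gripper 255

```text
t: 8.85
tool_pos: [0.5277, 0.1212, 0.0595]
tcp_rot: [[-0.088, 0.026, 0.996], [-0.996, 0.004, -0.088], [-0.006, -1.0, 0.025]]
force: [-1.3, 0.9, 0.3]
finger_gap: 0.148
```

```bash
python3 - <<'E'
from h import *
go([.527,.12,.059])
E
```

```text
tcp [0.5277 0.1212 0.0595] xang -95.05 F [-1.3  0.9  0.3] gap 0.148 t 8.85
tool mm [ 1.2  0.5 -0.6]
```

send_rows --pt "0 -7.7 0.5" --pt "0 -7.7 1" --pt "0 -7.6 1.5" --pt "0 -7.5 2" --pt "0 0 0" --yaw '[0, 0, 0, 0, 0]'

```text
t: 9.27
tool_pos: [0.5325, 0.1208, 0.0899]
tcp_rot: [[-0.089, 0.027, 0.996], [-0.996, 0.005, -0.09], [-0.008, -1.0, 0.026]]
force: [1.8, 1.4, -4.4]
finger_gap: 0.152
```

```bash
cat >> h.py <<'E'
def ang():
    s=arm.observe();g=s["tool_pos"]-s["tcp_rot"][:,1]*arm.grasp_offset
    h=np.array([.604,.113])+.033*np.array([.9963,-.0854])
    d=g[:2]-h; r=-(d@[.9963,-.0854]); z=g[2]-.0745
    print("angle",np.degrees(np.arctan2(z,r))-1.55,"radius",np.hypot(r,z),"lat",d@[.0854,.9963],"F",s["force"],"gap",s["finger_gap"],"t",s["t"])
E
python3 - <<'E'
from h import *
ang()
E
```

```text
angle 16.361172079359328 radius 0.1107681573663285 lat 0.0015003713449978048 F [ 1.76186265  1.44884889 -4.39129279] gap 0.15229404447433662 t 9.2667
```

send_rows --pt "0 -7.3 2.6" --pt "0 -7.1 3.1" --pt "0 -6.8 3.6" --pt "0 -6.6 4.1" --pt "0 -6.3 4.5" --pt "0 0 0" --yaw '[0, 0, 0, 0, 0, 0]'

```text
t: 9.77
tool_pos: [0.5464, 0.1195, 0.1201]
tcp_rot: [[-0.091, 0.019, 0.996], [-0.996, 0.008, -0.091], [-0.01, -1.0, 0.018]]
force: [3.1, 1.3, -6.4]
finger_gap: 0.149
```

```bash
python3 - <<'E'
from h import *
ang()
E
```

```text
angle 33.62116472439721 radius 0.11165129723008568 lat 0.0014129839953939975 F [ 3.0906326   1.30954504 -6.35228456] gap 0.14881003677287596 t 9.7667
```

send_rows --pt "0 -6.2 4.6" --pt "0 -5.9 5" --pt "0 -5.6 5.4" --pt "0 -5.2 5.7" --pt "0 -4.9 6.1" --pt "0 0 0" --pt "0 0 0" --yaw '[0, 0, 0, 0, 0, 0, 0]'

```text
t: 10.35
tool_pos: [0.5694, 0.1175, 0.1456]
tcp_rot: [[-0.092, 0.001, 0.996], [-0.996, 0.009, -0.092], [-0.009, -1.0, 0.0]]
force: [0.4, 2.4, -7.4]
finger_gap: 0.147
```

```bash
python3 - <<'E'
from h import *
ang()
for n in ["side","wrist"]:
    f=arm.grab_frame(n);c=f["color"]
    if n=="side": c=cv2.resize(c[150:340,180:380],None,fx=3,fy=3)
    cv2.imwrite(f"pics/{n}3.png",c)
E
```

```text
angle 51.34614164862812 radius 0.11255452633607861 lat 0.001317439029538904 F [ 0.39212883  2.43351038 -7.37723077] gap 0.14682060499228514 t 10.35
```

View pics/side3.png

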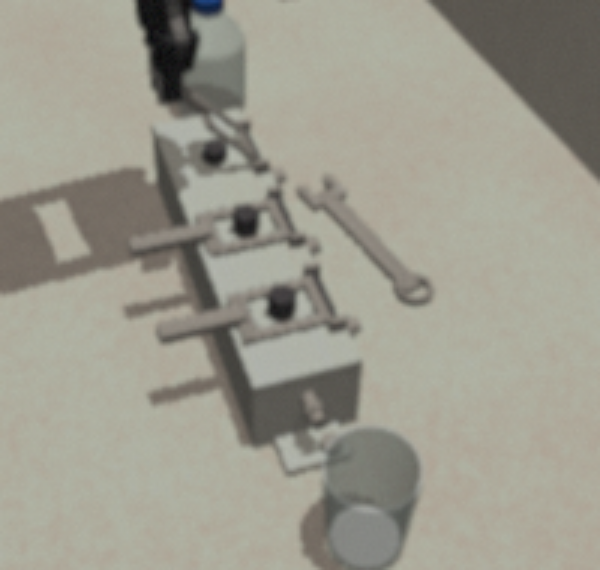

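View pics/wrist3.png

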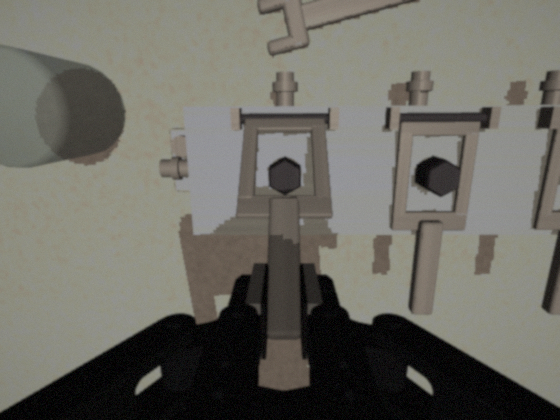

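In the side view keeper a is raised, with the fingers on its tongue at about (180,95), and b and c lie shut. In the wrist view the tongue is between the pads from (283,200) to (283,335), and bolt a is clear at (285,175). Next I check that it holds still.

send_rows --pt "0 0 0" --pt "0 0 0" --pt "0 0 0" --pt "0 0 0" --pt "0 0 0" --pt "0 0 0" --yaw '[0, 0, 0, 0, 0, 0]'

```text
t: 10.95
tool_pos: [0.569, 0.1175, 0.1453]
tcp_rot: [[-0.092, 0.003, 0.996], [-0.996, 0.009, -0.092], [-0.009, -1.0, 0.002]]
force: [1.7, 2.7, -8.0]
finger_gap: 0.151
```

```bash
python3 - <<'E'
from h import *
ang()
print(arm.close_job())
E
```

```text
angle 51.10210305984797 radius 0.1125211579822041 lat 0.0013152969770390058 F [ 1.66222763  2.69987082 -8.01884497] gap 0.15146607578042098 t 10.95
the job is handed in; nothing more can be done
None
```

The loose bolt is a, the left one. Its keeper is now held up at about 51° in the fingers, and I handed the job in at about 11 s.

- **Tapping:** I tapped c, then b, then a. c and b did not give: both stayed at about 89.6 mm under 18–20 N. a sank to 83.9 mm, its 6 mm stop.
- **Lift:** I gripped keeper a's tongue and lifted it along its hinge arc. The 51° is worked out from the arm's pose, not measured on the keeper itself. The gripper opening stayed at about 0.15, which fits the tongue's 14 mm width. The highest force I read was about 23 N, while tapping.
- **Last checks:** After half a second of holding still, the angle had drifted by only about 0.2°. The pictures before that showed bolt a clear, with keepers b and c still shut. The bottle, beaker and spanner looked untouched, though I compared them only by eye. No check failed or disagreed.

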